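Put the bench containers away in their docks

ROBOT

A 6-joint arm with a two-finger parallel gripper is mounted at the origin on a cart in front of the work surface, level with it; the furniture and walls round the work are solid. World frame = base frame: x ahead of the robot, y to its left, z up, the work surface at z = 0. Lengths are in mm, angles in degrees, forces in N, time in s.
With the tool pointing down it reaches from about 325 to 925 mm from the base axis. Payload 3.1 kg.
Tool frame: the origin (TCP) lies at the very end of the fingers, on their centre line; the grasp point (between the pads) lies 19 mm behind it (robot.grasp_offset is the distance from the TCP to the grasp point, in mm); z points along the fingers, y is the line along which they close (so a half turn about z gives the same grasp; the last joint's range is limited). The gripper opens to 85 mm and grips with 20 to 120 N. Pads are 22 mm wide; open, the fingers measure 114 mm over their backs; the gripper's body (76 mm by 85 mm) begins 54 mm behind the grasp point. The pads swing forward as they close: fully open they stand 13 mm farther back than shut.
Start: joints at [-75.298, 12.427, 92.441, -0, 75.132, -6.429], TCP at [225.332, -582.979, 231.3] pointing down, gripper open.
Joint ranges: [-157.48, 157.48], [-44.54, 120.13], [17.64, 146.25], [-64.5, 244.5], [7.68, 150.69], [-147.95, 147.95]. Speed limits (degrees/s): [159.86, 159.86, 180, 180, 180, 180].

INTERFACE

Orientations are given as [roll, pitch, yaw] about the fixed x, y, z axes, in that order (R = Rz(yaw) Ry(pitch) Rx(roll)).
In Python, from cell import monitor, optics, robot gives the robot as it stands.
- The arm moves only by the tool jog_arm, never from a script. Its arguments are lists of equal length, an entry for each row: "gripper": the opening, from 0 (shut) to 1 (fully open); "translation": the shift along the tool's x, y, z in mm, a list of three; "twist": the turn about the tool's z in degrees. In form: {"gripper": [gripper, ...], "translation": [[tx, ty, tz], ...], "twist": [twist, ...]}. A call has 1 to 12 rows; each row shifts and turns the commanded pose from where the row before left it, along the tool's axes as they then stand; what a row does not reach is not made up. A row lasts 1/12 s, in which the tool goes at most 41.7 mm and 7.16 degrees, less where a joint would pass 70% of its speed; a pose out of reach is approached as far as the arm can. A call with a gripper value outside its range is refused whole. The fingers move at their own pace and stop on an object; the grip force is fixed at half the most. Time passes only in rows, so rows that do not move let the fingers close. It gives the time, the measured TCP pose, the force, the opening and the grip force at its end, in the units of the state.
- monitor.get_state(): the state, without advancing time (a new reading comes with each control period).
- optics.read_camera(name): name is "side" or "top"; returns a dict with "color" (480x640x3 uint8, blue, green, red), "z_map" (480x640 float32, mm along the optical axis (not along the pixel's ray), 0 where there is no reading), "vfov" (degrees; the focal length in pixels is half the picture's height over the tangent of half this angle, whatever the lens; pixels are square), "cx", "cy" (the principal point, pixels), "view" (4x4, takes a point from world to camera coordinates). Camera axes: x right, y down, z forward; pixel columns grow to the right and rows downward; lengths in mm; the calibration is good to about 2 mm. A picture is of the moment at which its call begins.
- robot.finish_job(): hands the job in; it is judged then, once.
Trained networks look in a picture, given as the dict that the camera call returned (one of the last four; its "shot" number tells which), for a name from the list of things; names that differ only in an ending like _2 or _b are one class to them, and where a whole thing is asked for, a point or a joint stands for the part that bears it (a point fixed in the world has none). Each returns a list of dicts, best first, with "confidence" (0 to 1); they miss things now and then, are a little off and sometimes report something else, mostly with a low value. They report only what shows in the picture. A call takes as long as a camera call.
- optics.regions_of(target, picture): "region" (480x640 bool, what is visible of it) and "point" ([column, row] in pixels, amid what is visible of it).
The state is a dict: "t": time; "joint_pos": joint angles; "qd": joint speeds; "joint_efforts": joint torques, N m; "position": TCP position; "eef_rot": TCP orientation; "contact_force": force on the tool from outside, world axes, zero at the start; "torque": the same for the moment, N m; "gripper_width": opening from 0.0 (shut) to 1.0 (fully open); "gripper_force": force on a finger pad.
Only numpy, scipy, OpenCV 4.12 (cv2) and the standard library are available. Lean on these libraries where they do the work, as an engineer would, in place of code of your own. Each camera call takes 0.05 s, during which the arm holds its last target. There are 200 camera calls.

TASK

Pick out the four closed containers on the pale work board and stand each one upright inside the wooden dock made for it: the small pot in the smallest round dock, the tall jar in the middle-sized round dock, the wide pot in the largest round dock, and the little oblong carton in the oblong dock, lying the same way as the dock. Leave the eye loupe and the watch head where they lie.

Things in the scene. Friction and masses are not known exactly. Their poses are not given: they have to be found in the camera images.
- small_pot: (Mind the two thin tall frame posts at the bench's front corners, x 0.39, y 0.55 and -0.29: come in between them, arm drawn in.) Smallest container: low round grey metal screw-lid pot, 24 mm across, 16 mm high, lid up; lifted by its sides. Loose, on the pale work board, whose top is 40 mm above the bench (z = 0.04). Origin: centre of its underside; z up.
- dark_jar: Tall round dark-brown jar with a black screw lid, 36 mm across, 45 mm high, standing; lifted by its sides. Loose, on the pale work board, whose top is 40 mm above the bench (z = 0.04). Origin: centre of its underside; z up.
- wide_pot: Widest container: low round yellow screw-lid pot, 47 mm across, 22 mm high, lid up; its lid is the widest part, the foot is narrower; lifted by its sides. Loose, on the pale work board, whose top is 40 mm above the bench (z = 0.04). Origin: centre of its underside; z up.
- carton: Small closed oblong carton, blue and white, 34 mm (its x) by 52 mm (its y), 22 mm high; gripped across the 34 mm. Loose, on the pale work board, whose top is 40 mm above the bench (z = 0.04). Origin: centre of its underside; z up, x across its width, y along its length.
- dock_small: Fixed low dock of plain brown wood, all four docks alike but for shape and size: round, the smallest, 44 mm across inside, 56 mm outside; the floor of the dock 4 mm and its rim top 7 mm above the board, wall 6 mm. Origin: centre of its underside, on the board; z up.
- dock_middle: Fixed low dock of plain brown wood, all four docks alike but for shape and size: round, the middle one, 56 mm across inside, 68 mm outside; the floor of the dock 4 mm and its rim top 7 mm above the board, wall 6 mm. Origin: centre of its underside, on the board; z up.
- dock_large: Fixed low dock of plain brown wood, all four docks alike but for shape and size: round, the largest, 67 mm across inside, 79 mm outside; the floor of the dock 4 mm and its rim top 7 mm above the board, wall 6 mm. Origin: centre of its underside, on the board; z up.
- dock_oblong: Fixed low dock of plain brown wood, all four docks alike but for shape and size: oblong, 54 mm (its x) by 72 mm (its y) inside, 66 by 84 mm outside; the floor of the dock 4 mm and its rim top 7 mm above the board, wall 6 mm. Origin: centre of its underside, on the board; z up, y along its length.
- eye_loupe: Bystander, not to be moved: watchmaker's black eye loupe, a cone without a lid, 33 mm across its foot, 28 mm high. Loose, on the pale work board, whose top is 40 mm above the bench (z = 0.04). Origin: centre of its underside; z up.
- watch_head: Bystander, not to be moved: round gilt watch head without a strap, 40 mm (its x) by 33 mm (its y), 11 mm high. Loose, on the pale work board, whose top is 40 mm above the bench (z = 0.04). Origin: centre of its underside; z up.

How it is judged:
By the outcome, as a careful person would: the job done as asked, in the order asked, and still so for the second after the job is handed in, with the robot touching nothing.
It also fails if it takes over 99 s, if anything falls off the work surface, if the arm or the gripper's body presses on something with over 40 N, if the wrist force passes 120 N, or if a joint passes its speed limit or range.

## Working session

There is one attempt and no reset: what is moved stays moved. The work goes in short steps, Python scripts to look and compute and a tool call to move; the robot and the scene stay as the last step left them, time stands still between calls to the robot, and variables do not carry over. Pictures are saved under pics/ and viewed, at most 14 in all, crops included, and the job is handed in when it is done.

Besides the shell and the picture viewer there is one more tool, called after "Emit:" as name([rows], argument=value, ...), one row to a line, values as JSON. jog_arm: Moves the arm, as the interface text tells. Its arguments: {"type":"object","properties":{"gripper":{"type":"array"},"translation":{"type":"array"},"twist":{"type":"array"}},"required":["gripper","translation","twist"]}

```bash
mkdir -p pics; ls; cat > h.py <<'E'
import numpy as np, cv2
from cell import monitor, optics, robot
def world(p, mask=None):
    z=p["z_map"]; f=240/np.tan(np.radians(p["vfov"]/2))
    v,u=np.nonzero((z>0) if mask is None else (mask&(z>0)))
    d=z[v,u]; c=np.stack([(u-p["cx"])*d/f,(v-p["cy"])*d/f,d,np.ones_like(d)])
    return (np.linalg.inv(np.array(p["view"]))@c)[:3].T
N=["small_pot","dark_jar","wide_pot","carton","dock_small","dock_middle","dock_large","dock_oblong","eye_loupe","watch_head"]
E
python3 - <<'E'
from h import *
s=monitor.get_state(); print({k:np.round(v,2) for k,v in s.items()})
for n in ["top","side"]:
    p=optics.read_camera(n); cv2.imwrite(f"pics/{n}0.png",p["color"]); 
    c=np.linalg.inv(np.array(p["view"])); print(n,p["vfov"],c[:3,3].round(),c[:3,2].round(2),c[:3,0].round(2))
    for t in N:
        for r in optics.regions_of(t,p)[:2]:
            w=world(p,r["region"])
            if len(w): print(t,round(r["confidence"],2),np.round(r["point"]),len(w),"med",np.median(w,0).round(),"lo",np.percentile(w,2,axis=0).round(),"hi",np.percentile(w,98,axis=0).round())
E
```

```text
pics
{'t': np.float64(0.0), 'joint_pos': array([-75.3 ,  12.48,  92.53,  -0.  ,  75.13,  -6.43]), 'qd': array([-0.06,  0.06,  0.06, -0.04, -0.05, -0.03]), 'joint_efforts': array([-0.000e+00, -3.969e+01, -3.039e+01, -0.000e+00,  1.000e-02,
        0.000e+00]), 'position': array([ 225.13, -582.16,  229.95]), 'eef_rot': array([-1.7986e+02, -2.0000e-02,  2.1130e+01]), 'contact_force': array([ 1.18, -0.41,  0.45]), 'torque': array([ 0.05, -0.03, -0.  ]), 'gripper_force': np.float64(0.0), 'gripper_width': np.float64(1.0)}
top 55.79580314025625 [329.  91. 899.] [ 0.25  0.01 -0.97] [ 0.04 -1.   -0.  ]
dark_jar 0.73 [347. 285.] 345 med [454.  54.  84.] lo [440.  37.  44.] hi [471.  70.  87.]
wide_pot 0.76 [211. 287.] 511 med [444. 300.  61.] lo [424. 279.  51.] hi [465. 322.  64.]
carton 0.76 [345. 239.] 560 med [547.  56.  61.] lo [526.  29.  39.] hi [571.  82.  65.]
carton 0.58 [417. 260.] 622 med [518. -87.  44.] lo [ 494. -111.   41.] hi [542. -61.  49.]
dock_small 0.57 [417. 263.] 649 med [517. -87.  44.] lo [ 493. -111.   40.] hi [542. -61.  49.]
dock_middle 0.69 [277. 266.] 933 med [49
[... 1108 characters left out ...]
] lo [ 491. -111.   39.] hi [542. -59.  47.]
dock_middle 0.64 [336. 296.] 1225 med [488. 188.  44.] lo [458. 157.  42.] hi [518. 218.  48.]
dock_middle 0.42 [316. 355.] 1166 med [440. 307.  61.] lo [421. 282.  39.] hi [463. 324.  63.]
dock_large 0.97 [347. 189.] 813 med [640. -72.  44.] lo [ 602. -110.   40.] hi [677. -34.  47.]
dock_oblong 0.6 [268. 265.] 1580 med [618. 188.  44.] lo [581. 145.  41.] hi [654. 230.  48.]
dock_oblong 0.3 [206. 301.] 527 med [624. 312.  55.] lo [615. 296.  40.] hi [643. 323.  68.]
eye_loupe 0.8 [203. 306.] 523 med [624. 312.  54.] lo [615. 295.  40.] hi [643. 323.  67.]
watch_head 0.7 [306. 216.] 210 med [642.  48.  48.] lo [628.  31.  39.] hi [663.  60.  51.]
```

View pics/top0.png

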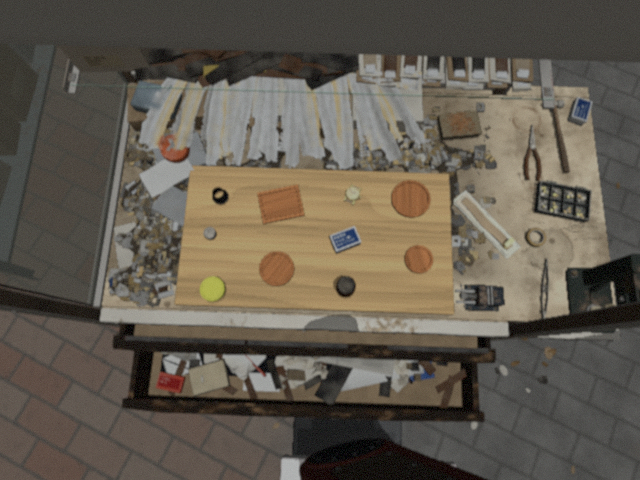

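View pics/side0.png

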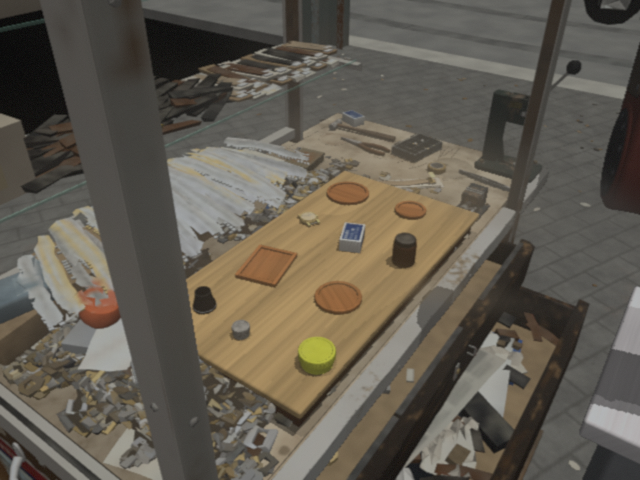

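The top view shows the small pot at about (210,233), wide pot (212,289), jar (345,286) and carton (345,239). The docks are at (280,203), (277,268), (410,199) and (418,260). The side view shows the same layout, with the small pot at (240,328). Next I'll fit poses from the depth maps.

```bash
cat >> h.py <<'E'
A={"small_pot":(540,305,56,20),"dark_jar":(454,54,85,30),"wide_pot":(444,300,62,36),"carton":(547,56,62,42),"eye_loupe":(625,306,68,30),"watch_head":(644,43,51,30),
"dock_small":(517,-86,47,40),"dock_middle":(490,186,47,46),"dock_large":(640,-73,47,52),"dock_oblong":(619,186,47,58)}
def fit(p,names,A=A,zt=3):
    W=world(p)
    for n in names:
        x,y,z,r=A[n]
        k=(np.hypot(W[:,0]-x,W[:,1]-y)<r)
        k&=(abs(W[:,2]-z)<(1.8 if n.startswith("dock") else zt))
        w=W[k].astype(np.float32)
        if len(w)<8: print(n,"few",len(w)); continue
        c,d,a=cv2.minAreaRect(w[:,:2]); cc,cr=cv2.minEnclosingCircle(w[:,:2])
        print(n,len(w),"rect",np.round(c,1),np.round(d,1),round(a,1),"circ",np.round(cc,1),round(2*cr,1),"z",w[:,2].mean().round(1))
E
python3 - <<'E'
from h import *
for n in ["top","side"]:
    p=optics.read_camera(n); print(n); fit(p,A)
    if n=="side":
        m=np.zeros((480,640),bool); m[300:350,220:260]=1; w=world(p,m); w=w[(w[:,2]>50)]; print(w.mean(0),w.min(0),w.max(0))
E
```

```text
topTraceback (most recent call last):
  File "<stdin>", line 3, in <module>
  File "h.py", line 19, in fit
    c,d,a=cv2.minAreaRect(w[:,:2]); cc,cr=cv2.minEnclosingCircle(w[:,:2])
          ~~~~~~~~~~~~~~~^^^^^^^^^
cv2.error: OpenCV(4.12.0) /io/opencv/modules/imgproc/src/convhull.cpp:143: error: (-215:Assertion failed) total >= 0 && (depth == CV_32F || depth == CV_32S) in function 'convexHull'
```

```bash
sed -i 's/w=W\[k\].astype(np.float32)/w=W[k].astype(np.float32); q=np.ascontiguousarray(w[:,:2])/; s/minAreaRect(w\[:,:2\])/minAreaRect(q)/; s/Circle(w\[:,:2\])/Circle(q)/' h.py; sed -i 's/if len(w)<8.*/if len(w)<8:\n            print(n,"few",len(w)); continue/' h.py
python3 - <<'E'
from h import *
for n in ["top","side"]:
    p=optics.read_camera(n); print(n); fit(p,A)
    if n=="side":
        m=np.zeros((480,640),bool); m[300:350,220:260]=1; w=world(p,m); w=w[(w[:,2]>50)]; print(w.mean(0),w.min(0),w.max(0))
E
```

```text
top
small_pot 49 rect [549.8 314.3] [11.6 21.5] 41.6 circ [551.4 315.7] 21.6 z 55.4
dark_jar 234 rect [457.   52.6] [29.8 29.1] 1.3 circ [457.   52.6] 32.3 z 84.6
wide_pot 443 rect [444.3 300.7] [45.9 44.7] 48.2 circ [443.9 301.1] 47.1 z 61.4
carton 448 rect [549.2  55.3] [34.5 52.4] 23.5 circ [549.1  55.4] 58.4 z 61.8
eye_loupe 29 rect [631.2 305.9] [22.1 20.8] 44.8 circ [631.6 306.2] 23.1 z 67.5
watch_head 139 rect [646.1  42.8] [27.9 27.5] 70.5 circ [646.4  43.9] 32.4 z 50.1
dock_small 226 rect [517.1 -87.1] [53.4 53.4] 46.5 circ [517.6 -86.9] 55.0 z 46.5
dock_middle 326 rect [489.3 185.1] [66.3 65.4] 2.4 circ [494.2 181.5] 77.2 z 46.5
dock_large 346 rect [640.7 -73.5] [76.5 76.8] 48.6 circ [640.1 -73.6] 78.3 z 46.6
dock_oblong 473 rect [620.  184.8] [66.5 83.8] 14.2 circ [619.8 184.5] 105.1 z 46.6
side
small_pot 92 rect [549.1 315. ] [11.8 22.5] 60.9 circ [550.1 316.6] 22.8 z 54.9
dark_jar 203 rect [455.9  54. ] [30.5 30. ] 80.3 circ [455.5  53.6] 32.5 z 84.2
wide_pot 842 rect [442.8 302.1] [45.2 46.9] 37.0 circ [443.5 302.1] 48.0 z 61.0
carton 403 rect [548.7  55.2] [34.1 56.8] 24.0 circ [548.4  56.3] 61.7 z 61.4
eye_loupe 72 rect [629.9 307.2] [22.5 23. ] 15.8 circ [630.5 306.3] 26.2 z 66.8
watch_head 121 rect [642.6  43.9] [28.5 31.9] 69.5 circ [641.   45.7] 38.1 z 49.4
dock_small 147 rect [516.4 -84.9] [54.3 54.7] 48.3 circ [516.  -85.9] 58.1 z 46.3
dock_middle 380 rect [488.8 186.4] [66.4 66.4] 55.7 circ [488.1 186.4] 68.9 z 46.4
dock_large 158 rect [638.1 -70.4] [75.9 76.6] 30.7 circ [638.8 -71. ] 80.0 z 46.3
dock_oblong 445 rect [618.9 186.7] [66.6 86.1] 15.0 circ [619.4 187. ] 105.1 z 46.4
[551.06433744 320.27196231  54.38917417] [540.01154537 307.65816475  50.0147462 ] [563.36749983 331.39631831  57.2391112 ]
```

Both cameras agree to about 2 mm, and the sizes match the ones given. Next is a planner that turns world waypoints into tool-axis rows.

```bash
cat >> h.py <<'E'
import json, math
def plan(wps,start=None):
    """wps: (x,y,z,yaw,grip[,minrows]) -> tool-axis rows, rounded with carried remainder"""
    if start is None:
        s=monitor.get_state(); start=[*s["position"],s["eef_rot"][2]]
        print("at",np.round(start,1),"F",np.round(s["contact_force"],1),"w",round(float(s["gripper_width"]),3),"t",round(float(s["t"]),2))
    P=np.array(start[:3],float); yaw=float(start[3]); G=[];T=[];W=[]
    for w in wps:
        tgt=np.array(w[:3],float); d=tgt-P; dy=(w[3]-yaw+180)%360-180
        n=max(1,math.ceil(np.linalg.norm(d)/41),math.ceil(abs(dy)/7.1),w[5] if len(w)>5 else 1)
        for i in range(n):
            rem=(tgt-P)/(n-i); dd=((w[3]-yaw+180)%360-180)/(n-i)
            c,s_=math.cos(math.radians(yaw)),math.sin(math.radians(yaw))
            R=np.array([[c,s_,0],[s_,-c,0],[0,0,-1]])
            t=np.round(R.T@rem,0 if n-i>1 else 1); tw=round(-dd,1 if n-i==1 else 0)
            P=P+R@t; yaw-=tw
            G.append(w[4]);T.append([float(v)+0 for v in t]);W.append(tw+0)
    for i in range(0,len(G),12): print(json.dumps({"gripper":G[i:i+12],"translation":T[i:i+12],"twist":W[i:i+12]}).replace(".0,",",").replace(".0]","]"))
E
python3 -c "
from h import *
plan([(125,-322,235,21,1),(244,-244,235,55,.8),(324,-118,220,80,.6),(400,50,200,113,.6),(551,319,150,113,.6)])"
```

```text
at [ 225.3 -583.   231.3   21.1] F [ 0.3  0.6 -0.3] w 1.002 t 1.25
{"gripper": [1, 1, 1, 1, 1, 1, 1, 0.8, 0.8, 0.8, 0.8, 0.8], "translation": [[0, -40, -1], [0, -40, 0], [0, -40, -1], [0, -40, 0], [0, -40, -1], [0, -40, 0], [0.5, -39.6, -0.7], [28, -6, 0], [28, -3, 0], [28, 1, 0], [28, 5, 0], [28.2, 7, 0]], "twist": [0, 0, 0, 0, 0, 0, 0.1, -7, -7, -7, -6, -7]}
{"gripper": [0.6, 0.6, 0.6, 0.6, 0.6, 0.6, 0.6, 0.6, 0.6, 0.6, 0.6, 0.6], "translation": [[37, -2, 4], [37, 2, 4], [37, 6, 4], [36.1, 10.7, 3], [36, 9, 4], [34, 13, 4], [33, 17, 4], [30, 21, 4], [28.2, 24.2, 4], [24, 31, 6], [23, 30, 6], [24, 31, 6]], "twist": [-6, -6, -6, -7, -7, -6, -7, -6, -7, 0, 0, 0]}
{"gripper": [0.6, 0.6, 0.6, 0.6, 0.6], "translation": [[23, 30, 6], [24, 31, 7], [23, 30, 6], [24, 31, 7], [23.5, 30.2, 6]], "twist": [0, 0, 0, 0, 0]}
```

Emit:
jog_arm([
  [0, -40, -1],
  [0, -40, 0],
  [0, -40, -1],
  [0, -40, 0],
  [0, -40, -1],
  [0, -40, 0],
  [0.5, -39.6, -0.7],
  [28, -6, 0],
  [28, -3, 0],
  [28, 1, 0],
  [28, 5, 0],
  [28, 7, 0],
], gripper=[1, 1, 1, 1, 1, 1, 1, 0.8, 0.8, 0.8, 0.8, 0.8], twist=[0, 0, 0, 0, 0, 0, 0, -7, -7, -7, -6, -7])

```text
t: 2.25
position: [244.6, -243.3, 235.6]
eef_rot: [179.9, 0.0, 55.4]
contact_force: [-0.5, -0.8, 0.0]
gripper_width: 0.799
gripper_force: 0.0
```

Emit:
jog_arm([
  [37, -2, 4],
  [37, 2, 4],
  [37, 6, 4],
  [36, 11, 3],
  [36, 9, 4],
  [34, 13, 4],
  [33, 17, 4],
  [30, 21, 4],
  [28, 24, 4],
  [24, 31, 6],
  [23, 30, 6],
  [24, 31, 6],
], gripper=[0.6, 0.6, 0.6, 0.6, 0.6, 0.6, 0.6, 0.6, 0.6, 0.6, 0.6, 0.6], twist=[-6, -6, -6, -7, -7, -6, -7, -6, -7, 0, 0, 0])

```text
t: 3.25
position: [456.7, 153.5, 182.0]
eef_rot: [179.9, 0.0, 113.2]
contact_force: [0.7, -1.0, 0.1]
gripper_width: 0.599
gripper_force: 0.0
```

Emit:
jog_arm([
  [23, 30, 6],
  [24, 31, 7],
  [23, 30, 6],
  [24, 31, 7],
  [23, 30, 6],
  [0, 0, 0],
], gripper=[0.6, 0.6, 0.6, 0.6, 0.6, 0.6], twist=[0, 0, 0, 0, 0, 0])

```text
t: 3.75
position: [551.4, 323.8, 147.3]
eef_rot: [180.0, -0.1, 113.3]
contact_force: [-0.5, -0.9, -0.2]
gripper_width: 0.597
gripper_force: 0.0
```

```bash
python3 - <<'E'
from h import *
A["small_pot"]=(551,319,56,22)
for n in ["top","side"]:
    p=optics.read_camera(n); fit(p,["small_pot"])
    W=world(p); k=(np.hypot(W[:,0]-551,W[:,1]-322)<75)&(W[:,2]>100)&(W[:,2]<200); w=W[k]
    print("gripper pts",len(w), w.min(0).round(1) if len(w) else "")
    if n=="side": cv2.imwrite("pics/s1.png",cv2.resize(p["color"][150:400,100:400],(800,667))[:600])
E
```

```text
small_pot 108 rect [553.3 317.9] [22.5 21.9] 82.4 circ [553.5 318.5] 24.3 z 55.3
gripper pts 18 [523.  302.  151.8]
small_pot 189 rect [551.7 319.8] [22.  24.1] 73.9 circ [551.5 319.3] 24.6 z 54.9
gripper pts 1095 [491.9 298.8 150.8]
```

View pics/s1.png

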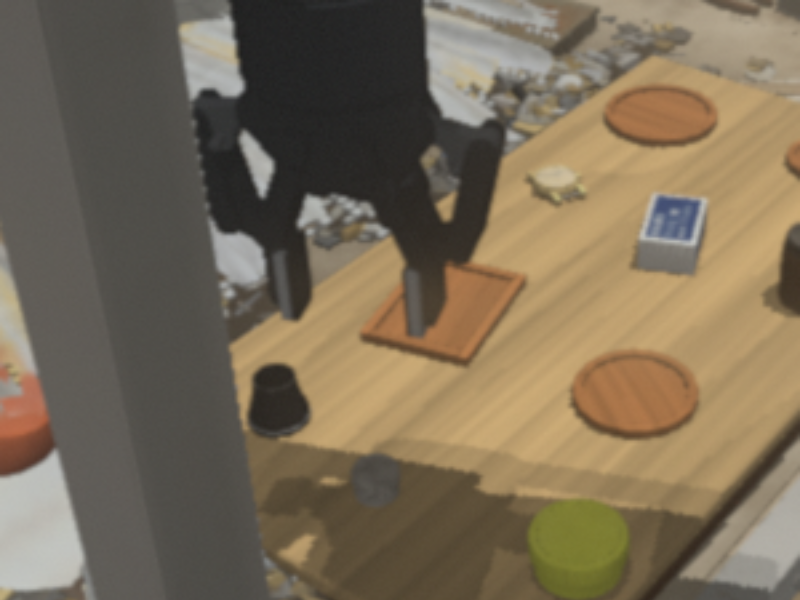

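The tips sit over the pot, which is at crop (375,480), and clear the loupe. The pot fits at about (552.5, 319). Next: descend and grip.

```bash
python3 -c "
from h import *
plan([(552.5,319,147,113,.6),(552.5,319,60,113,.6),(552.5,319,45,113,.6),(552.5,319,45,113,0,5)])"
```

```text
at [549.5 319.5 148.6 113.2] F [ 0.   0.5 -0.5] w 0.601 t 3.85
{"gripper": [0.6, 0.6, 0.6, 0.6, 0.6, 0, 0, 0, 0, 0], "translation": [[-1.7, 2.5, 1.6], [0, 0, 29], [0, 0, 29], [0, 0, 29], [0, 0, 15], [0, 0, 0], [0, 0, 0], [0, 0, 0], [0, 0, 0], [0, 0, 0]], "twist": [0.2, 0, 0, 0, 0, 0, 0, 0, 0, 0]}
```

Emit:
jog_arm([
  [-1.7, 2.5, 1.6],
  [0, 0, 29],
  [0, 0, 29],
  [0, 0, 29],
  [0, 0, 15],
  [0, 0, 0],
  [0, 0, 0],
  [0, 0, 0],
  [0, 0, 0],
  [0, 0, 0],
  [0, 0, 0],
], gripper=[0.6, 0.6, 0.6, 0.6, 0.6, 0.6, 0, 0, 0, 0, 0], twist=[0, 0, 0, 0, 0, 0, 0, 0, 0, 0, 0])

```text
t: 4.77
position: [554.9, 318.8, 49.4]
eef_rot: [179.7, 0.0, 113.1]
contact_force: [-0.2, -1.6, 6.8]
gripper_width: 0.228
gripper_force: 58.8
```

```bash
python3 -c "
from h import *
plan([(552.5,319,120,113,0),(535,200,130,113,0),(517,-86,130,113,0),(517,-86,130,113,0,2)])"
```

```text
at [554.9 318.8  49.4 113.1] F [-0.2 -1.6  6.8] w 0.228 t 4.77
{"gripper": [0, 0, 0, 0, 0, 0, 0, 0, 0, 0, 0, 0], "translation": [[1, -1, -35], [0.1, -1.1, -35.6], [-34, -21, -3], [-34, -21, -4], [-34.6, -20.7, -3], [-37, -18, 0], [-37, -18, 0], [-36, -18, 0], [-37, -19, 0], [-36, -18, 0], [-37, -19, 0], [-36.2, -18.5, 0]], "twist": [0, 0.1, 0, 0, 0, 0, 0, 0, 0, 0, 0, 0]}
{"gripper": [0, 0], "translation": [[0, 0, 0], [0, 0, 0]], "twist": [0, 0]}
```

```bash
python3 - <<'E'
from h import *
s=monitor.get_state(); print(np.round(s["position"],1),s["contact_force"].round(1) if hasattr(s["contact_force"],"round") else s["contact_force"],s["gripper_width"])
p=optics.read_camera("side"); cv2.imwrite("pics/s2.png",cv2.resize(p["color"][230:380,140:340],(800,600)))
E
```

```text
[554.9 318.8  49.4] [-0.2 -1.6  6.8] 0.22828112911922563
```

View pics/s2.png

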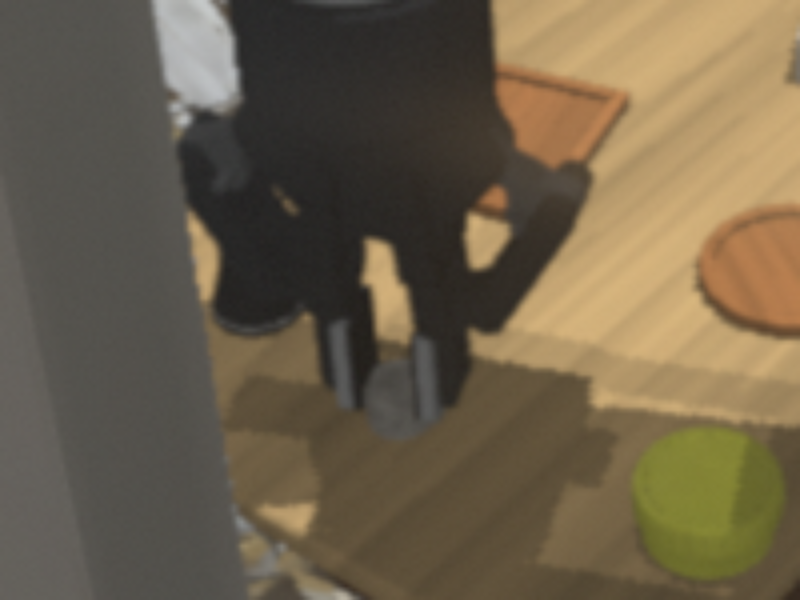

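The pads hold the pot near (400,400) in the crop, with the tips about 8 mm above the board. The width reads a little low, so I'll lift and check.

Emit:
jog_arm([
  [0, 0, -35],
  [0, 0, -35],
  [0, 0, 0],
], gripper=[0, 0, 0], twist=[0, 0, 0])

```text
t: 5.07
position: [558.3, 320.8, 125.4]
eef_rot: [179.1, -0.0, 113.1]
contact_force: [0.8, 0.8, 1.0]
gripper_width: 0.226
gripper_force: 58.9
```

```bash
python3 - <<'E'
from h import *
p=optics.read_camera("side"); cv2.imwrite("pics/s3.png",cv2.resize(p["color"][200:350,150:350],(800,600)))
s=monitor.get_state(); print(np.round(s["position"],1),np.round(s["contact_force"],1),s["gripper_width"])
W=world(p);k=(np.hypot(W[:,0]-553,W[:,1]-319)<25)&(W[:,2]>70)&(W[:,2]<130); w=W[k]; print(len(w),w.min(0))
E
```

```text
[557.1 320.2 122.9] [0.4 0.7 0.2] 0.22918042217252824
164 [538.17705339 312.96215173 115.83959092]
```

View pics/s3.png

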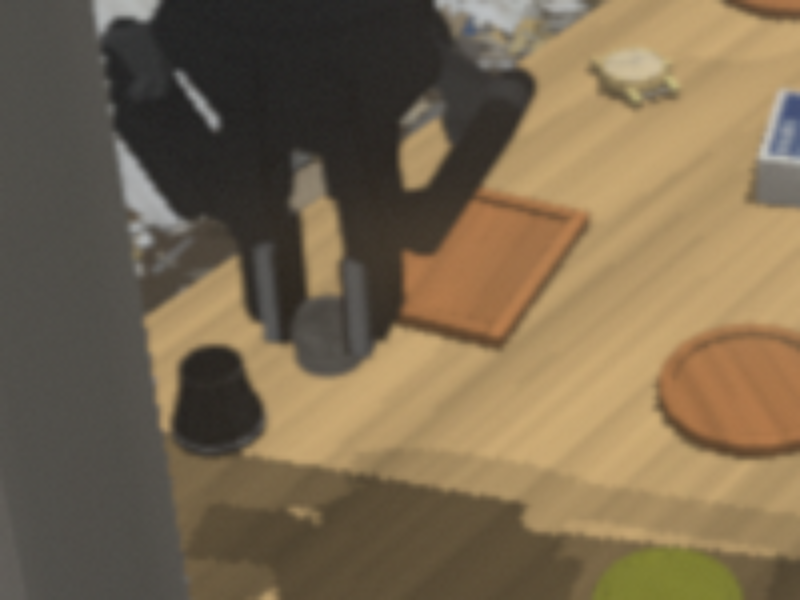

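The pot is held level, with its underside about 8 mm below the TCP. Moving to the small dock.

```bash
python3 -c "
from h import *
plan([(535,200,125,113,0),(517,-86,110,113,0),(517,-86,75,113,0),(517,-86,75,113,0,2)])"
```

```text
at [557.1 320.2 122.9 113.1] F [0.4 0.7 0.2] w 0.229 t 5.12
{"gripper": [0, 0, 0, 0, 0, 0, 0, 0, 0, 0, 0, 0], "translation": [[-34, -23, -1], [-34, -22, -1], [-33.8, -22.6, -0.1], [-37, -18, 2], [-37, -18, 2], [-36, -18, 2], [-37, -19, 2], [-36, -18, 2], [-37, -19, 2], [-36.2, -18.5, 3], [0, 0, 35], [0, 0, 0]], "twist": [0, 0, 0.1, 0, 0, 0, 0, 0, 0, 0, 0, 0]}
{"gripper": [0], "translation": [[0, 0, 0]], "twist": [0]}
```

Emit:
jog_arm([
  [-34, -23, -1],
  [-34, -22, -1],
  [-34, -22, 0],
  [-37, -18, 2],
  [-37, -18, 2],
  [-36, -18, 2],
  [-37, -19, 2],
  [-36, -18, 2],
  [-37, -19, 2],
  [-36, -18, 3],
  [0, 0, 35],
  [0, 0, 0],
], gripper=[0, 0, 0, 0, 0, 0, 0, 0, 0, 0, 0, 0], twist=[0, 0, 0, 0, 0, 0, 0, 0, 0, 0, 0, 0])

```text
t: 6.12
position: [509.7, -88.9, 63.4]
eef_rot: [-179.6, -0.3, 112.9]
contact_force: [-2.7, 0.8, -2.4]
gripper_width: 0.223
gripper_force: 58.9
```

```bash
python3 - <<'E'
from h import *
p=optics.read_camera("side"); plan([(517,-86,70,113,0),(517,-86,55,113,0,2),(517,-86,55,113,0,2),(517,-86,55,113,.5,3),(517,-86,130,113,.6),(517,-86,130,113,.6,2)])
W=world(p);k=(np.hypot(W[:,0]-517,W[:,1]+86)<30)&(W[:,2]>52)&(W[:,2]<72); w=W[k]; print(len(w),w.min(0),w.max(0))
E
```

```text
at [510.  -87.6  64.8 113. ] F [-1.   0.4 -0.6] w 0.226 t 6.17
{"gripper": [0, 0, 0, 0, 0, 0.5, 0.5, 0.5, 0.6, 0.6, 0.6, 0.6], "translation": [[-1.3, 7, -5.2], [0, 0, 7], [0, 0, 8], [0, 0, 0], [0, 0, 0], [0, 0, 0], [0, 0, 0], [0, 0, 0], [0, 0, -38], [0, 0, -37], [0, 0, 0], [0, 0, 0]], "twist": [0, 0, 0, 0, 0, 0, 0, 0, 0, 0, 0, 0]}
190 [487.33452581 -99.85692714  53.04812371] [526.92908406 -69.10694132  71.97263963]
```

Emit:
jog_arm([
  [0, 4, 0],
  [0, 0, 0],
  [0, 0, 0],
], gripper=[0, 0, 0], twist=[0, 0, 0])

```text
t: 6.42
position: [519.3, -85.3, 69.9]
eef_rot: [179.9, 0.1, 113.3]
contact_force: [-0.5, -0.6, 0.2]
gripper_width: 0.223
gripper_force: 58.9
```

```bash
python3 - <<'E'
from h import *
p=optics.read_camera("side"); plan([(517,-86,56,113,0,3),(517,-86,55,113,0,2)])
W=world(p);k=(np.hypot(W[:,0]-517,W[:,1]+86)<30)&(W[:,2]>51)&(W[:,2]<90); w=W[k]; print(len(w),w.min(0),w.max(0))
cv2.imwrite("pics/s4.png",cv2.resize(p["color"][120:270,320:520],(800,600)))
E
```

```text
at [519.2 -85.3  69.9 113.3] F [-0.8 -0.2  0. ] w 0.227 t 6.47
{"gripper": [0, 0, 0, 0, 0], "translation": [[0, -1, 5], [0, -1, 4], [0.2, -0.3, 4.9], [0, 0, 0], [0, 0, 1]], "twist": [0, 0, 0.3, 0, 0]}
290 [494.29834035 -95.060478    58.51672042] [538.28800306 -65.1610253   89.92898087]
```

View pics/s4.png

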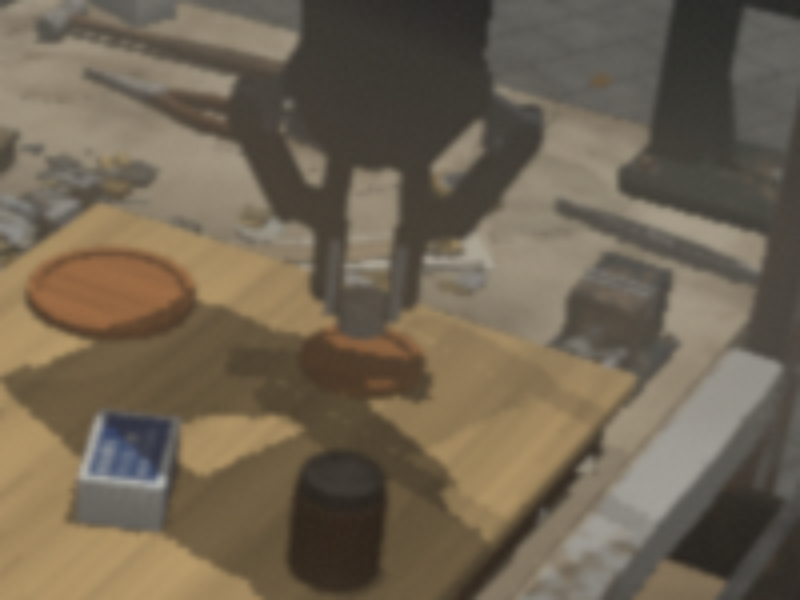

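The pot hangs level at crop (362,310), right over the small dock. Lowering and releasing.

Emit:
jog_arm([
  [0, -1, 5],
  [0, -1, 5],
  [0, 0, 4],
  [0, 0, 1],
  [0, 0, 0],
  [0, 0, 0],
  [0, 0, 0],
  [0, 0, 0],
  [0, 0, -30],
  [0, 0, -40],
], gripper=[0, 0, 0, 0, 0, 0.45, 0.45, 0.45, 0.45, 0.45], twist=[0, 0, 0, 0, 0, 0, 0, 0, 0, 0])

```text
t: 7.3
position: [511.7, -85.7, 119.4]
eef_rot: [-179.5, -0.4, 113.1]
contact_force: [0.1, -0.5, 0.2]
gripper_width: 0.452
gripper_force: 0.0
```

```bash
python3 - <<'E'
from h import *
A["small_pot"]=(517,-86,60,22)
for n in ["top","side"]:
    p=optics.read_camera(n); fit(p,["small_pot","dark_jar"])
plan([(517,-86,150,113,.7),(456.5,53,150,113,.7),(456.5,53,110,113,.7),(456.5,53,110,113,.7,2)])
E
```

```text
small_pot 12 rect [517.  -76.8] [ 3.5 16.1] 74.9 circ [516.7 -77.8] 16.1 z 58.7
dark_jar 235 rect [456.8  52.8] [30.3 30.2] 16.8 circ [456.7  52.8] 32.3 z 84.5
small_pot 74 rect [514.6 -84.5] [21.4 26.2] 1.8 circ [514.8 -85.4] 28.1 z 58.7
dark_jar 204 rect [455.3  55.5] [30.  30.5] 38.1 circ [455.9  55.3] 32.7 z 84.3
at [521.2 -88.6 130.  113.1] F [-0.  -0.4  0.3] w 0.45 t 7.4
{"gripper": [0.7, 0.7, 0.7, 0.7, 0.7, 0.7, 0.7, 0.7], "translation": [[4, -2.9, -20], [38, 0, 0], [38, 0, 0], [38, -1, 0], [37.6, -0.3, 0], [0, 0, 40], [0, 0, 0], [0, 0, 0]], "twist": [0.1, 0, 0, 0, 0, 0, 0, 0]}
```

Emit:
jog_arm([
  [4, -3, -20],
  [38, 0, 0],
  [38, 0, 0],
  [38, -1, 0],
  [37.6, -0.3, 0],
  [0, 0, 38],
  [0, 0, 0],
  [0, 0, 0],
], gripper=[0.7, 0.7, 0.7, 0.7, 0.7, 0.7, 0.7, 0.7], twist=[0, 0, 0, 0, 0, 0, 0, 0])

```text
t: 8.07
position: [448.4, 54.9, 103.4]
eef_rot: [-179.7, -0.1, 113.2]
contact_force: [0.1, 1.2, 0.6]
gripper_width: 0.703
gripper_force: 0.0
```

```bash
python3 - <<'E'
from h import *
plan([(456.5,53.8,110,113,.7),(456.5,53.8,52,113,.7,3),(456.5,53.8,52,113,.7,2),(456.5,53.8,52,113,0,5)])
E
```

```text
at [448.4  54.9 103.4 113.2] F [0.1 1.2 0.6] w 0.703 t 8.07
{"gripper": [0.7, 0.7, 0.7, 0.7, 0.7, 0.7, 0, 0, 0, 0, 0], "translation": [[-4.2, 7.1, -6.6], [0, 0, 19], [0, 0, 19], [0, 0, 20], [0, 0, 0], [0, 0, 0], [0, 0, 0], [0, 0, 0], [0, 0, 0], [0, 0, 0], [0, 0, 0]], "twist": [0.2, 0, 0, 0, 0, 0, 0, 0, 0, 0, 0]}
```

Emit:
jog_arm([
  [0, 0, 0],
  [0, 0, 0],
  [0, 0, 0],
  [0, 0, 0],
], gripper=[0.7, 0.7, 0.7, 0.7], twist=[0, 0, 0, 0])

```text
t: 8.4
position: [452.2, 53.8, 106.6]
eef_rot: [179.9, 0.1, 113.1]
contact_force: [0.1, 0.4, 0.7]
gripper_width: 0.697
gripper_force: 0.0
```

```bash
python3 - <<'E'
from h import *
p=optics.read_camera("side"); fit(p,["dark_jar"])
plan([(456.5,53.8,110,113,.7),(456.5,53.8,52,113,.7,3),(456.5,53.8,52,113,.7,2),(456.5,53.8,52,113,0,5)])
E
```

```text
dark_jar 212 rect [456.   54.6] [30.6 29.6] 38.7 circ [455.2  53.7] 33.6 z 84.1
at [452.   53.9 106.4 113.1] F [ 1.1  0.3 -0.1] w 0.698 t 8.45
{"gripper": [0.7, 0.7, 0.7, 0.7, 0.7, 0.7, 0, 0, 0, 0, 0], "translation": [[-1.8, 4.2, -3.6], [0, 0, 19], [0, 0, 19], [0, 0, 20], [0, 0, 0], [0, 0, 0], [0, 0, 0], [0, 0, 0], [0, 0, 0], [0, 0, 0], [0, 0, 0]], "twist": [0.1, 0, 0, 0, 0, 0, 0, 0, 0, 0, 0]}
```

Emit:
jog_arm([
  [-2, 4, 0],
  [0, 0, 14],
  [0, 0, 20],
  [0, 0, 20],
  [0, 0, 0],
  [0, 0, 0],
  [0, 0, 0],
  [0, 0, 0],
  [0, 0, 0],
  [0, 0, 0],
  [0, 0, 0],
], gripper=[0.7, 0.7, 0.7, 0.7, 0.7, 0.7, 0, 0, 0, 0, 0], twist=[0, 0, 0, 0, 0, 0, 0, 0, 0, 0, 0])

```text
t: 9.37
position: [457.2, 54.1, 53.2]
eef_rot: [179.8, 0.1, 113.1]
contact_force: [-0.1, -0.7, 7.5]
gripper_width: 0.393
gripper_force: 60.1
```

Emit:
jog_arm([
  [0, 0, -25],
  [0, 0, -25],
  [0, 0, 0],
  [0, 0, 0],
  [0, 0, 0],
], gripper=[0, 0, 0, 0, 0], twist=[0, 0, 0, 0, 0])

```text
t: 9.78
position: [454.8, 54.2, 101.0]
eef_rot: [-180.0, -0.0, 113.1]
contact_force: [-0.3, -0.1, -0.5]
gripper_width: 0.394
gripper_force: 59.8
```

```bash
python3 - <<'E'
from h import *
s=monitor.get_state()["position"]
p=optics.read_camera("side"); 
plan([(489,186,105,113,0),(489,186,105,113,0,4)])
W=world(p);k=(np.hypot(W[:,0]-s[0],W[:,1]-s[1])<25)&(W[:,2]>60)&(W[:,2]<s[2]+10); w=W[k]; print(len(w),w.min(0),w.max(0))
E
```

```text
at [454.2  54.2 100.4 113.1] F [-0.5 -0.4  0.1] w 0.393 t 9.83
{"gripper": [0, 0, 0, 0, 0, 0, 0, 0], "translation": [[27, 21, -1], [27, 21, -1], [27, 21, -1], [26.5, 20.8, -1.6], [0, 0, 0], [0, 0, 0], [0, 0, 0], [0, 0, 0]], "twist": [0, 0, 0, 0.1, 0, 0, 0, 0]}
330 [430.5715336   50.10698712  87.63939598] [471.15797993  74.66107767 110.97659398]
```

Emit:
jog_arm([
  [27, 21, -1],
  [27, 21, -1],
  [27, 21, -1],
  [27, 21, -1],
  [0, 0, 10],
  [0, 0, 10],
  [0, 0, 0],
  [0, 0, 0],
  [0, 0, 0],
], gripper=[0, 0, 0, 0, 0, 0, 0, 0, 0], twist=[0, 0, 0, 0, 0, 0, 0, 0, 0])

```text
t: 10.58
position: [489.1, 185.3, 84.4]
eef_rot: [-179.9, -0.0, 113.0]
contact_force: [-0.2, 0.2, -0.3]
gripper_width: 0.395
gripper_force: 59.9
```

```bash
python3 - <<'E'
from h import *
p=optics.read_camera("side"); fit(p,["dock_middle"])
plan([(489,186,58,113,0,3)])
W=world(p);k=(np.hypot(W[:,0]-489,W[:,1]-186)<28)&(W[:,2]>53)&(W[:,2]<105); w=W[k]; print(len(w),w.min(0),w.max(0))
E
```

```text
dock_middle 305 rect [487.1 189.2] [66.3 61.2] 30.8 circ [488.4 186.9] 68.7 z 46.4
at [489.7 185.4  85.  113. ] F [ 0.6  0.6 -1.1] w 0.391 t 10.63
{"gripper": [0, 0, 0], "translation": [[0, 0, 9], [0, 0, 9], [0.8, -0.4, 9]], "twist": [0, 0, 0]}
630 [461.17190561 179.16138323  70.8620418 ] [511.03226531 206.06058927 104.89052974]
```

Emit:
jog_arm([
  [0, 0, 9],
  [0, 0, 9],
  [0, 0, 7],
  [0, 0, 2],
  [0, 0, 0],
  [0, 0, 0],
  [0, 0, 0],
  [0, 0, 0],
  [0, 0, 0],
  [0, 0, -30],
  [0, 0, -40],
  [0, 0, 0],
], gripper=[0, 0, 0, 0, 0, 0, 0.65, 0.65, 0.65, 0.7, 0.7, 0.7], twist=[0, 0, 0, 0, 0, 0, 0, 0, 0, 0, 0, 0])

```text
t: 11.63
position: [495.8, 188.0, 136.0]
eef_rot: [179.2, 0.1, 113.1]
contact_force: [1.4, 0.8, 0.8]
gripper_width: 0.7
gripper_force: 0.0
```

Emit:
jog_arm([
  [0, 0, -20],
  [0, 0, 0],
  [0, 0, 0],
], gripper=[0.9, 0.9, 0.9], twist=[0, 0, 0])

```text
t: 11.88
position: [491.5, 186.9, 149.7]
eef_rot: [179.8, 0.0, 113.1]
contact_force: [-0.1, 0.2, -0.0]
gripper_width: 0.9
gripper_force: 0.0
```

```bash
python3 - <<'E'
from h import *
A["dark_jar"]=(489,186,89,30)
for n in ["top","side"]:
    p=optics.read_camera(n); fit(p,["dark_jar","wide_pot"])
plan([(444,301.5,140,113,.9),(444,301.5,85,113,.9),(444,301.5,85,113,.9,4)])
E
```

```text
dark_jar 15 rect [497.3 174.7] [21.4  7.2] 43.5 circ [495.3 176.8] 21.4 z 87.6
wide_pot 9 rect [465.8 302.9] [ 1.4 12.6] 6.5 circ [465.8 302.9] 12.7 z 62.6
dark_jar 271 rect [489.4 185.9] [30.3 31.8] 34.3 circ [489.9 186.5] 34.1 z 88.3
wide_pot 843 rect [443.1 301.7] [45.  46.4] 6.2 circ [443.4 302. ] 47.2 z 61.1
at [489.6 186.4 147.5 113.1] F [-0.4 -0.1 -0.5] w 0.898 t 11.98
{"gripper": [0.9, 0.9, 0.9, 0.9, 0.9, 0.9, 0.9, 0.9, 0.9, 0.9], "translation": [[31, 1, 2], [31, 1, 2], [31, 1, 2], [30.8, 0.3, 1.5], [0, 0, 27], [0, 0, 28], [0, 0, 0], [0, 0, 0], [0, 0, 0], [0, 0, 0]], "twist": [0, 0, 0, 0.1, 0, 0, 0, 0, 0, 0]}
```

Emit:
jog_arm([
  [31, 1, 2],
  [31, 1, 2],
  [31, 1, 2],
  [31, 0, 2],
  [0, 0, 27],
  [0, 0, 28],
  [0, 0, 0],
  [0, 0, 0],
  [0, 0, 0],
  [0, 0, 0],
], gripper=[0.9, 0.9, 0.9, 0.9, 0.9, 0.9, 0.9, 0.9, 0.9, 0.9], twist=[0, 0, 0, 0, 0, 0, 0, 0, 0, 0])

```text
t: 12.82
position: [445.6, 302.0, 86.8]
eef_rot: [179.9, -0.0, 113.1]
contact_force: [0.7, -0.2, 0.0]
gripper_width: 0.897
gripper_force: 0.0
```

```bash
python3 - <<'E'
from h import *
p=optics.read_camera("side");fit(p,["wide_pot"])
plan([(443.7,301.5,80,113,.9,1),(443.7,301.5,44,113,.9,3),(443.7,301.5,44,113,0,5)])
E
```

```text
wide_pot 854 rect [443.2 302.4] [45.6 46.6] 23.0 circ [443.7 302.4] 48.2 z 61.0
at [445.8 302.   87.1 113.1] F [-0.6 -0.2  1.1] w 0.9 t 12.87
{"gripper": [0.9, 0.9, 0.9, 0.9, 0, 0, 0, 0, 0], "translation": [[0.3, -2.1, 7.1], [0, 0, 12], [0, 0, 12], [0, 0, 12], [0, 0, 0], [0, 0, 0], [0, 0, 0], [0, 0, 0], [0, 0, 0]], "twist": [0.1, 0, 0, 0, 0, 0, 0, 0, 0]}
```

Emit:
jog_arm([
  [0, -2, 7],
  [0, 0, 12],
  [0, 0, 12],
  [0, 0, 12],
  [0, 0, 0],
  [0, 0, 0],
  [0, 0, 0],
  [0, 0, 0],
  [0, 0, 0],
  [0, 0, 0],
  [0, 0, 0],
], gripper=[0.9, 0.9, 0.9, 0.9, 0.9, 0.9, 0, 0, 0, 0, 0], twist=[0, 0, 0, 0, 0, 0, 0, 0, 0, 0, 0])

```text
t: 13.78
position: [443.4, 301.5, 43.6]
eef_rot: [179.9, -0.0, 113.1]
contact_force: [-0.4, 0.1, 4.3]
gripper_width: 0.507
gripper_force: 61.1
```

Emit:
jog_arm([
  [0, 0, -30],
  [0, 0, -30],
  [0, 0, -30],
  [0, 0, 0],
  [0, 0, 0],
  [0, 0, 0],
], gripper=[0, 0, 0, 0, 0, 0], twist=[0, 0, 0, 0, 0, 0])

```text
t: 14.28
position: [442.0, 300.7, 132.1]
eef_rot: [-180.0, 0.0, 113.1]
contact_force: [0.3, 0.2, -0.3]
gripper_width: 0.505
gripper_force: 61.1
```

```bash
python3 - <<'E'
from h import *
s=monitor.get_state()["position"]
p=optics.read_camera("side"); cv2.imwrite("pics/s5.png",cv2.resize(p["color"][220:370,210:410],(800,600)))
plan([(530,180,170,113,0),(600,30,170,113,0),(640,-72.5,130,113,0),(640,-72.5,80,113,0,2),(640,-72.5,80,113,0,3)])
W=world(p);k=(np.hypot(W[:,0]-s[0],W[:,1]-s[1])<25)&(W[:,2]>90)&(W[:,2]<s[2]+10); w=W[k]; print(len(w),w.min(0),w.max(0))
E
```

```text
at [441.2 300.4 131.1 113.1] F [-0.8 -1.   0.2] w 0.504 t 14.33
{"gripper": [0, 0, 0, 0, 0, 0, 0, 0, 0, 0, 0, 0], "translation": [[-36, 9, -10], [-37, 8, -10], [-36, 9, -9], [-36.6, 8.3, -9.9], [-33, 1, 0], [-33, 1, 0], [-33, 1, 0], [-33, 1, 0], [-33.4, 1.8, 0], [-37, -1, 13], [-36, -1, 13], [-37, -1.3, 14]], "twist": [0, 0, 0, 0.1, 0, 0, 0, 0, 0, 0, 0, 0]}
{"gripper": [0, 0, 0, 0, 0], "translation": [[0, 0, 25], [0, 0, 25], [0, 0, 0], [0, 0, 0], [0, 0, 0]], "twist": [0, 0, 0, 0, 0]}
266 [418.1666246  292.03019858 126.45072258] [458.59277114 323.72691813 142.08254047]
```

View pics/s5.png

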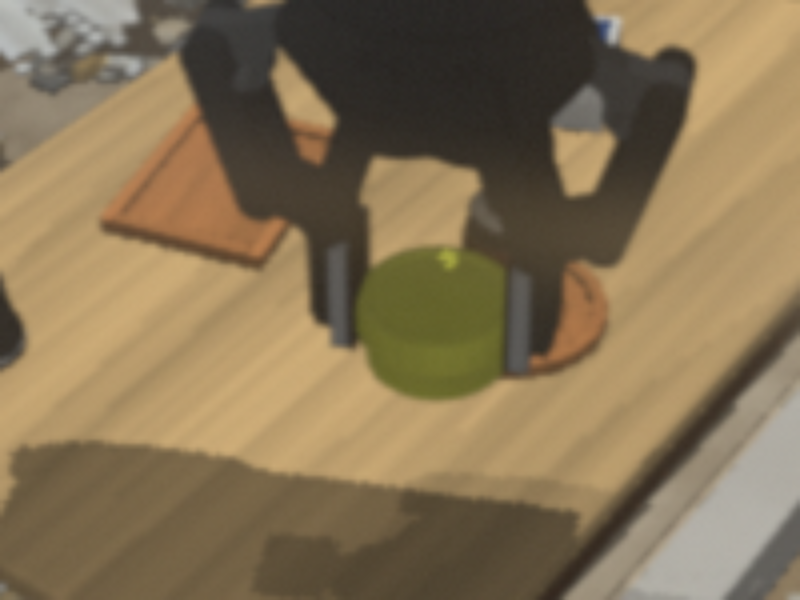

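The wide pot is held level at crop (437,320). Carrying it to the large dock.

Emit:
jog_arm([
  [-36, 9, -10],
  [-37, 8, -10],
  [-36, 9, -10],
  [-37, 8, -10],
  [-33, 1, 0],
  [-33, 1, 0],
  [-33, 1, 0],
  [-33, 1, 0],
  [-33, 2, 0],
  [-37, -1, 13],
  [-36, -1, 13],
  [-37, -1, 14],
], gripper=[0, 0, 0, 0, 0, 0, 0, 0, 0, 0, 0, 0], twist=[0, 0, 0, 0, 0, 0, 0, 0, 0, 0, 0, 0])

```text
t: 15.33
position: [641.0, -73.0, 129.8]
eef_rot: [-179.9, -0.1, 113.1]
contact_force: [0.2, -0.0, -0.6]
gripper_width: 0.503
gripper_force: 61.1
```

Emit:
jog_arm([
  [0, 0, 25],
  [0, 0, 25],
  [0, 0, 0],
  [0, 0, 0],
  [0, 0, 0],
  [0, 0, 0],
], gripper=[0, 0, 0, 0, 0, 0], twist=[0, 0, 0, 0, 0, 0])

```text
t: 15.83
position: [642.9, -71.4, 84.0]
eef_rot: [179.9, 0.1, 113.2]
contact_force: [0.3, 0.2, -0.0]
gripper_width: 0.507
gripper_force: 61.1
```

```bash
python3 - <<'E'
from h import *
p=optics.read_camera("side"); fit(p,["dock_large"])
plan([(640,-72.5,48,113,0,4)])
W=world(p);k=(np.hypot(W[:,0]-640,W[:,1]+72)<32)&(W[:,2]>53)&(W[:,2]<100); w=W[k]; print(len(w),w.min(0),w.max(0))
E
```

```text
dock_large 163 rect [638.6 -71.3] [75.3 76.6] 34.6 circ [638.1 -71.7] 80.1 z 46.2
at [643.2 -71.4  84.5 113.2] F [ 0.1 -0.2 -0.3] w 0.503 t 15.88
{"gripper": [0, 0, 0, 0], "translation": [[0, -1, 9], [0, -1, 9], [0, -1, 9], [0.3, -0.4, 9.5]], "twist": [0, 0, 0, 0.2]}
301 [608.57989797 -93.35725562  78.34875254] [662.94243568 -46.83632     99.99199315]
```

Emit:
jog_arm([
  [0, -1, 9],
  [0, -1, 9],
  [0, -1, 9],
  [0, 0, 8],
  [0, 0, 1],
  [0, 0, 0],
  [0, 0, 0],
  [0, 0, 0],
  [0, 0, 0],
  [0, 0, 0],
  [0, 0, 0],
], gripper=[0, 0, 0, 0, 0, 0, 0, 0.8, 0.8, 0.8, 0.8], twist=[0, 0, 0, 0, 0, 0, 0, 0, 0, 0, 0])

```text
t: 16.8
position: [638.9, -72.8, 45.9]
eef_rot: [-180.0, -0.0, 113.1]
contact_force: [0.5, -0.3, 0.6]
gripper_width: 0.798
gripper_force: 0.0
```

Emit:
jog_arm([
  [0, 0, -30],
  [0, 0, -35],
  [0, 0, -35],
  [0, 0, 0],
  [0, 0, 0],
  [0, 0, 0],
], gripper=[0.8, 0.8, 0.8, 0.8, 0.8, 0.8], twist=[0, 0, 0, 0, 0, 0])

```text
t: 17.3
position: [638.8, -72.8, 146.2]
eef_rot: [-180.0, -0.0, 113.1]
contact_force: [-0.5, -0.2, -0.9]
gripper_width: 0.796
gripper_force: 0.0
```

```bash
python3 - <<'E'
from h import *
A["wide_pot"]=(640,-72,66,36)
for n in ["top","side"]:
    p=optics.read_camera(n); fit(p,["wide_pot","carton"])
plan([(549,55.3,130,113.7,.75),(549,55.3,85,113.7,.75,2),(549,55.3,85,113.7,.75,3)])
E
```

```text
wide_pot 252 rect [639.5 -65.5] [29.4 44.9] 77.1 circ [638.2 -70.8] 45.0 z 65.2
carton 464 rect [549.2  55.3] [34.3 52. ] 23.8 circ [549.   55.2] 59.0 z 61.8
wide_pot 242 rect [636.7 -71.8] [45.1 47. ] 58.6 circ [637.4 -71.3] 48.7 z 64.7
carton 406 rect [548.4  55.7] [34.3 57.2] 24.2 circ [547.5  55. ] 62.7 z 61.4
at [637.4 -72.5 144.1 113.1] F [ 0.1  0.3 -0.9] w 0.801 t 17.4
{"gripper": [0.75, 0.75, 0.75, 0.75, 0.75, 0.75, 0.75, 0.75, 0.75], "translation": [[38, -8, 4], [38, -8, 3], [38, -8, 4], [38.3, -7.1, 3.1], [0, 0, 22], [0, 0, 23], [0, 0, 0], [0, 0, 0], [0, 0, 0]], "twist": [0, 0, 0, -0.6, 0, 0, 0, 0, 0]}
```

Emit:
jog_arm([
  [38, -8, 4],
  [38, -8, 3],
  [38, -8, 4],
  [38, -7, 3],
  [0, 0, 22],
  [0, 0, 23],
  [0, 0, 0],
  [0, 0, 0],
  [0, 0, 0],
  [0, 0, 0],
], gripper=[0.75, 0.75, 0.75, 0.75, 0.75, 0.75, 0.75, 0.75, 0.75, 0.75], twist=[0, 0, 0, -0.6, 0, 0, 0, 0, 0, 0])

```text
t: 18.23
position: [552.0, 54.3, 88.4]
eef_rot: [179.9, 0.0, 113.7]
contact_force: [-0.3, 0.8, -0.2]
gripper_width: 0.747
gripper_force: 0.0
```

```bash
python3 - <<'E'
from h import *
p=optics.read_camera("side");fit(p,["carton"])
plan([(548.8,55.4,80,113.8,.75,1),(548.8,55.4,46,113.8,.75,3)])
E
```

```text
carton 400 rect [547.9  56.7] [33.7 54.7] 23.7 circ [545.9  56.1] 61.5 z 61.5
at [552.2  54.3  88.7 113.7] F [-0.4  1.   0.6] w 0.748 t 18.28
{"gripper": [0.75, 0.75, 0.75, 0.75], "translation": [[2.4, -2.7, 8.7], [0, 0, 11], [0, 0, 11], [0, 0, 12]], "twist": [-0.1, 0, 0, 0]}
```

Emit:
jog_arm([
  [2, -3, 9],
  [0, 0, 11],
  [0, 0, 11],
  [0, 0, 12],
  [0, 0, 0],
  [0, 0, 0],
  [0, 0, 0],
  [0, 0, 0],
  [0, 0, 0],
  [0, 0, 0],
  [0, 0, 0],
], gripper=[0.75, 0.75, 0.75, 0.75, 0.75, 0.75, 0, 0, 0, 0, 0], twist=[0, 0, 0, 0, 0, 0, 0, 0, 0, 0, 0])

```text
t: 19.2
position: [548.2, 55.3, 45.3]
eef_rot: [179.9, 0.1, 113.7]
contact_force: [0.2, -0.2, 2.7]
gripper_width: 0.385
gripper_force: 61.6
```

Emit:
jog_arm([
  [0, 0, -25],
  [0, 0, -25],
  [0, 0, -20],
  [0, 0, 0],
  [0, 0, 0],
  [0, 0, 0],
], gripper=[0, 0, 0, 0, 0, 0], twist=[0, 0, 0, 0, 0, 0])

```text
t: 19.7
position: [546.4, 55.4, 113.5]
eef_rot: [-179.9, -0.0, 113.7]
contact_force: [0.1, -0.2, -0.4]
gripper_width: 0.385
gripper_force: 61.3
```

```bash
python3 - <<'E'
from h import *
p=optics.read_camera("side"); cv2.imwrite("pics/s6.png",cv2.resize(p["color"][130:280,260:460],(800,600)))
plan([(619.5,185.8,115,104.5,0),(619.5,185.8,85,104.5,0),(619.5,185.8,85,104.5,0,4)])
E
```

```text
at [545.8  55.4 112.8 113.7] F [ 0.4 -0.5 -0.4] w 0.389 t 19.75
{"gripper": [0, 0, 0, 0, 0, 0, 0, 0, 0], "translation": [[22, 30, -1], [24, 29, 0], [24, 28, -1], [26.3, 27.5, -0.2], [0, 0, 30], [0, 0, 0], [0, 0, 0], [0, 0, 0], [0, 0, 0]], "twist": [2, 2, 3, 2.2, 0, 0, 0, 0, 0]}
```

View pics/s6.png

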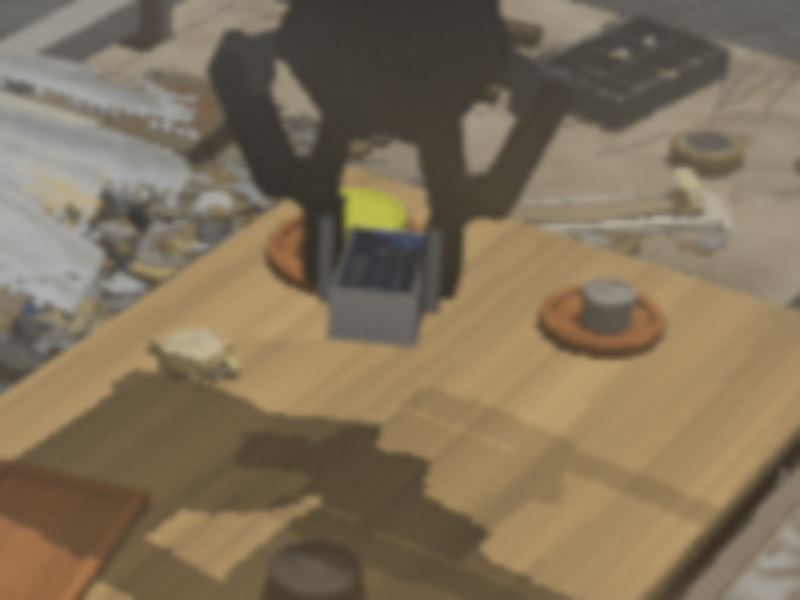

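The carton is held level at crop (378,290), and the small pot stands in its dock at (605,310). Carrying the carton to the oblong dock.

Emit:
jog_arm([
  [22, 30, -1],
  [24, 29, 0],
  [24, 28, -1],
  [26, 27.5, 0],
  [0, 0, 30],
  [0, 0, 0],
  [0, 0, 0],
  [0, 0, 0],
  [0, 0, 0],
], gripper=[0, 0, 0, 0, 0, 0, 0, 0, 0], twist=[2, 2, 3, 2.2, 0, 0, 0, 0, 0])

```text
t: 20.5
position: [620.8, 184.6, 86.6]
eef_rot: [-180.0, 0.0, 104.5]
contact_force: [0.5, 0.0, 0.4]
gripper_width: 0.388
gripper_force: 61.3
```

```bash
python3 - <<'E'
from h import *
p=optics.read_camera("side"); fit(p,["dock_oblong"])
plan([(619.5,185.8,50,104.5,0,4)])
W=world(p);k=(np.hypot(W[:,0]-619,W[:,1]-186)<40)&(W[:,2]>53)&(W[:,2]<100); w=W[k]; print(len(w),w.min(0),w.max(0))
E
```

```text
dock_oblong 373 rect [619.1 186.4] [67.  86.8] 14.6 circ [617.5 186.1] 103.2 z 46.4
at [621.3 184.7  87.2 104.5] F [-0.6 -0.2 -0.1] w 0.387 t 20.55
{"gripper": [0, 0, 0, 0], "translation": [[0, 0, 9], [1, 0, 9], [0, -1, 10], [0.5, -0.5, 9.2]], "twist": [0, 0, 0, 0]}
355 [588.02046124 170.87871232  80.65958799] [646.83664844 214.42168083  99.91906009]
```

Emit:
jog_arm([
  [0, 0, 9],
  [1, 0, 9],
  [0, -1, 10],
  [0, -1, 9],
  [0, 0, 0],
  [0, 0, 0],
  [0, 0, 0],
  [0, 0, 0],
  [0, 0, 0],
  [0, 0, 0],
  [0, 0, 0],
], gripper=[0, 0, 0, 0, 0, 0, 0, 0.6, 0.6, 0.6, 0.6], twist=[0, 0, 0, 0, 0, 0, 0, 0, 0, 0, 0])

```text
t: 21.47
position: [618.8, 185.9, 49.3]
eef_rot: [-180.0, -0.0, 104.5]
contact_force: [-0.2, 0.0, -0.1]
gripper_width: 0.599
gripper_force: 0.0
```

Emit:
jog_arm([
  [0, 0, -30],
  [0, 0, -35],
  [0, 0, -35],
  [35, 0, -20],
  [38, 0, 0],
  [38, 0, 0],
  [0, 0, 0],
  [0, 0, 0],
  [0, 0, 0],
], gripper=[0.6, 0.6, 0.6, 0.6, 0.6, 0.6, 0.6, 0.6, 0.6], twist=[0, 0, 0, 0, 0, 0, 0, 0, 0])

```text
t: 22.22
position: [590.7, 293.2, 169.1]
eef_rot: [-180.0, 0.0, 104.6]
contact_force: [0.6, 0.1, 0.1]
gripper_width: 0.603
gripper_force: 0.0
```

```bash
python3 - <<'E'
from h import *
A.update(small_pot=(517,-86,60,22),dark_jar=(489,186,89,30),wide_pot=(640,-72,66,36),carton=(619.5,186,66,42))
for n in ["top","side"]:
    p=optics.read_camera(n); print(n); fit(p,["small_pot","dark_jar","wide_pot","carton","eye_loupe","watch_head"])
    cv2.imwrite(f"pics/{n}9.png",p["color"])
E
```

```text
top
small_pot 109 rect [515.4 -86. ] [22.2 21.1] 55.5 circ [515.3 -86.2] 23.5 z 59.2
dark_jar 230 rect [489.6 184.7] [31.1 29.4] 4.3 circ [490.1 185.1] 32.5 z 88.5
wide_pot 383 rect [638.3 -72.9] [43.7 44.6] 87.7 circ [638.5 -72.6] 47.1 z 65.2
carton 434 rect [618.2 185. ] [35.3 51.7] 14.1 circ [618.4 185.1] 59.5 z 65.9
eye_loupe few 7
watch_head 148 rect [646.8  41.1] [30.6 33.7] 82.3 circ [645.2  44.4] 38.4 z 50.3
side
small_pot 83 rect [513.8 -84.1] [22.2 23.1] 68.5 circ [513.5 -84.6] 25.5 z 58.7
dark_jar 272 rect [489.4 186.2] [30.1 31. ] 34.2 circ [489.4 186.7] 32.0 z 88.4
wide_pot 252 rect [637.7 -73.3] [45.2 46.9] 18.2 circ [638.1 -73.4] 49.3 z 64.6
carton 498 rect [617.3 186.1] [35.3 55.7] 15.7 circ [617.8 186.8] 60.9 z 65.4
eye_loupe 74 rect [630.1 307.5] [22.7 22.3] 2.4 circ [629.9 307.8] 25.5 z 66.9
watch_head 121 rect [645.1  44.2] [27.5 28.9] 58.2 circ [644.5  45.1] 31.8 z 49.6
```

View pics/side9.png

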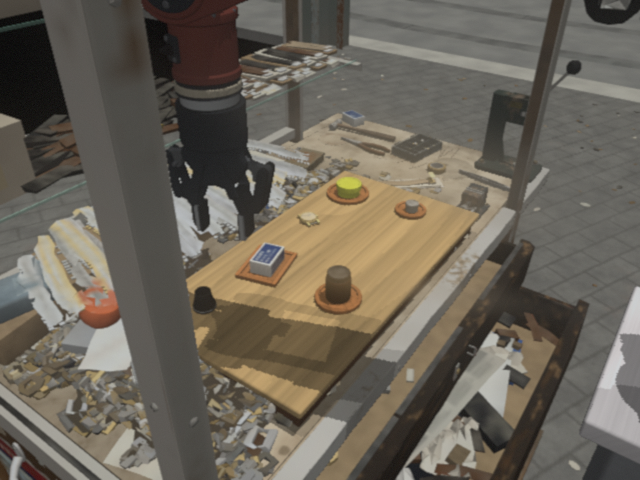

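All four containers stand flat in their docks: wide pot (349,187), small pot (411,207), jar (338,284) and carton (267,260). The loupe and watch head haven't moved, and the arm is clear of everything.

```bash
python3 -c "
from h import *
print(robot.finish_job())"
```

```text
the job is handed in; nothing more can be done
None
```

The small pot, tall jar, wide pot and carton each stand upright in their own dock, placed in that order. The carton lies the same way as its dock, and the loupe and watch head are where they lay. The job took about 22 s and is handed in, but no verdict was returned.

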